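# Feed the marking slide on by one turn of its hand wheel

### The arm

A 6-joint arm with a two-finger parallel gripper is mounted at the origin on the work surface. World frame = base frame: x ahead of the robot, y to its left, z up, the work surface at z = 0. Lengths are in mm, angles in rad, forces in N, time in s.
With the tool pointing down it reaches from about 350 to 775 mm from the base axis. Payload 5.5 kg.
Tool frame: the origin (TCP) lies midway between the tips of the shut fingers; the grasp point (between the pads) lies 19 mm behind it; z points along the fingers, y is the direction in which the jaws open and shut (so a half turn about z gives the same grasp; the last joint's range is limited). The gripper opens to 85 mm and grips with 20 to 120 N. Pads are 22 mm wide; open, the fingers measure 114 mm over their backs; the gripper's body (76 mm by 85 mm) begins 54 mm behind the grasp point. The pads swing forward as they close: fully open they stand 13 mm farther back than shut.
Start: joints at [1.062, 0.313, 0.046, 1.304, 0, 1.431], TCP at [207.312, 536.371, 231.323] pointing down, gripper open.
Joint ranges: [-2.76, 2.76], [-0.86, 1.69], [-1.03, 1.26], [-2.2, 2.34], [-1.47, 1.5], [-3.14, 3.14]. Speed limits (rad/s): [2.57, 2.57, 3.14, 3.14, 3.14, 3.14].

### API

Orientations are given as a unit quaternion [x, y, z, w].
In Python, from plant import env, fingers, solver, sensors, viewer, job gives the robot as it stands. Calls block until the motion is done:
- env.movep(position, orientation): joint-space move of the TCP to a pose.
- env.move_linear(position, rot=None, speed=150, threshold=None): straight line of the TCP; rot=None keeps the orientation; speed is the mean speed in mm/s. With threshold (N) it stops when the force on the tool has changed by that much, and returns True; else False.
- env.movej(angles): joint-space move.
- fingers.grip(opening, grip_force=None): finger opening in mm; grip_force is the grip in N (None keeps the last); returns when the fingers have stopped.
- env.wait(seconds).
- solver.ik(position, orientation): joint angles nearest the present ones, or None.
- sensors.get_state(): the state.
- viewer.grab_frame(name): name is "scene" or "side" or "wrist"; returns the picture (420x560x3 uint8, red, green, blue); there is no depth.
- viewer.get_calibration(name): a dict with "mtx" (3x3 intrinsics, pixels), "xyz" and "rotation" of the camera in the world; the wrist camera has in their place "hand_eye" (4x4, takes a point from camera to tool coordinates, whose origin is the TCP and whose axes are the flange's). Camera axes: x right, y down, z forward; pixel columns grow to the right and rows downward; lengths in mm; the calibration is good to about 2 mm. A picture is of the moment at which its call begins: read the wrist's pose just before it. get_calibration takes no time and is no camera call.
A pose or a line that the arm cannot do raises env.Unreachable and nothing moves.
- job.sign_off(): hands the job in, once; it reports no verdict.
The state is a dict: "t": time; "joint_positions": joint angles; "joint_vel": joint speeds; "tau": joint torques, N m; "eef_pos": TCP position; "tool_rot": TCP orientation; "wrist_force": force on the tool from outside, world axes, zero at the start; "wrist_torque": the same for the moment, N m; "opening": finger opening in mm.
Only numpy, scipy, OpenCV 4.12 (cv2) and the standard library are available. Lean on these libraries where they do the work, as an engineer would, in place of code of your own. Each camera call takes 0.05 s, during which the arm holds its last target.

### The job

Move the clamped aluminium strip on by one pitch: push the flat hand wheel of the marking slide round by its upright handle, clockwise as seen from above, through exactly one full turn, so that the handle stops back where it started. Then draw the hand clear, and leave the oil bottle, the tin, the small aluminium wheel and the spanner where they are.

Things in the scene. Friction and masses are not known exactly. Their poses are not given: they have to be found in the camera images.
- slide_unit: hand-fed marking slide, fixed to the bench: a green gear column 120 x 120 mm and 105 mm high with a hand wheel lying flat above it, and on the column's +x side a low green bed 110 mm wide and 400 mm long (along y, 45 mm high) with a moving carriage, to which a holed aluminium strip is clamped (its clamps reach 84 mm high). A short fixed marking pin on an arm reaches over the strip (top at 106 mm). Origin on the bench under the centre of the column, z up.
- hub (a point): centre of the hand wheel, on its upright axis directly above the slide unit's origin, at the height of the rim's mid-line, 130 mm above the bench. The wheel is aluminium, 144 mm across, with a 14 mm thick round rim (mid-line radius 65 mm, top of rim at 137 mm), three spokes and a hub of 36 mm diameter whose top is at 147 mm (a bolt head on it reaches 153 mm).
- handle: the one upright handle, a plain black round rod of 20 mm diameter standing on the rim 65 mm from the wheel's axis; it is a sleeve that spins freely on its own pin. It stands clear above the rim from 140 to 185 mm above the bench (a steel 24 mm diameter collar at its foot, 135 to 140 mm). Origin on its centre line at 162.5 mm height. It goes round with the wheel.
- wheel (a joint): angle of the hand wheel in rad, growing as it turns clockwise seen from above; at 0 the handle lies on the slide unit's +x side of the hub. It starts anywhere from -2.3 to 2.3 and one turn adds 6.283; end stops at -3.0 and 16.0. It turns stiffly (about 0.22 N m, that is 3.5 N at the handle) and stays where it is left, without coasting. Each turn feeds the carriage 25 mm towards the slide unit's +y.
- oil_bottle: white plastic oil bottle with black cap, loose, 48 mm diameter, 110 mm high, standing upright; origin at the centre of its underside
- tin: open copper-coloured tin, loose, 68 mm diameter, 75 mm high, standing upright; origin at the centre of its underside
- road_wheel: small grooved aluminium wheel of a model, loose, lying flat, 64 mm diameter, 26 mm high; origin at the centre of its underside
- spanner: steel open-ended spanner, loose, lying flat, 150 mm long along its own x; origin at its underside near mid-length
There are look-alikes about, which are no part of the job. Several things look just like the tin: the one meant starts farthest to the robot's right. Of the things that look like the road_wheel, take the one that is nearest to the robot's base at the start.

How it is judged (in metres and radians):
On the way:
1. the handle is being pushed past the far side of its circle, more than 110 mm from where it started, with the hand's fingers (or their outside) touching it (distance of handle from where it was at the start of the episode above 0.11 m and contact force between any of the fingers, the arm and handle above 0.3 N).
At the end, for the whole second after the job is handed in: The wheel has gone round clockwise by exactly one turn (joint between 3.6 and 8.9 rad), the handle is within 12 mm (about 10 degrees) of where it started and at rest, and the four bystanders are upright and within 30 mm of where they stood (distance of handle from where it was at the start of the episode below 0.012 m and value of joint wheel between 3.6 and 8.9 rad and velocity of joint wheel between -0.05 and 0.05 rad/s and distance of each of oil_bottle, tin, road_wheel, spanner from where it was at the start of the episode below 0.03 m and angle between each of oil_bottle, tin, road_wheel, spanner's own z axis and vertical below 0.35 rad); the robot touches nothing.
It fails at once if the oil bottle is lifted, knocked or moved by more than 30 mm (distance of oil_bottle from where it was at the start of the episode above 0.03 m or angle between oil_bottle's own z axis and vertical above 0.35 rad).
It fails at once if the tin is lifted, knocked or moved by more than 30 mm (distance of tin from where it was at the start of the episode above 0.03 m or angle between tin's own z axis and vertical above 0.35 rad).
It fails at once if the road wheel is lifted, knocked or moved by more than 30 mm (distance of road_wheel from where it was at the start of the episode above 0.03 m or angle between road_wheel's own z axis and vertical above 0.35 rad).
It fails at once if the spanner is lifted, knocked or moved by more than 30 mm (distance of spanner from where it was at the start of the episode above 0.03 m or angle between spanner's own z axis and vertical above 0.35 rad).
It also fails if it takes over 72 s, if anything falls off the work surface, if the arm or the gripper's body presses on something with over 40 N, if the wrist force passes 120 N, or if a joint passes its speed limit or range.

## Working session

There is one attempt and no reset: what is moved stays moved. The work goes in short steps, each a Python script; the robot and the scene stay as the last script left them, time stands still between calls to the robot, and variables do not carry over. Pictures are saved under pics/ and viewed, and the job is handed in when it is done.

```bash
mkdir -p pics; ls; python3 - <<'E'
from plant import env, fingers, solver, sensors, viewer, job
import cv2
for n in ("scene","side","wrist"):
    if n=="wrist": print(sensors.get_state())
    cv2.imwrite(f"pics/{n}0.png", viewer.grab_frame(n)[:,:,::-1]); print(n,viewer.get_calibration(n))
E
```

```text
pics
scene {'mtx': array([[487.54302678,   0.        , 286.38587705],
       [  0.        , 487.54302678, 209.9822211 ],
       [  0.        ,   0.        ,   1.        ]]), 'xyz': array([1229.83982166, -344.99792132,  851.55398903]), 'rotation': array([ 0.76561624,  0.4899358 , -0.21752328, -0.35563788])}
side {'mtx': array([[431.28630892,   0.        , 286.60657661],
       [  0.        , 431.28630892, 212.7670345 ],
       [  0.        ,   0.        ,   1.        ]]), 'xyz': array([ 103.16949668, -617.95330195,  609.71244011]), 'rotation': array([ 0.84179678, -0.25943929,  0.1264498 , -0.45615775])}
{'t': 0.1, 'joint_positions': array([1.06240535e+00, 3.13955870e-01, 4.51139492e-02, 1.30358345e+00,
       1.57323750e-05, 1.43121895e+00]), 'joint_vel': array([-0.00189934, -0.00155534,  0.00225547, -0.00029312,  0.00068656,
       -0.00051925]), 'tau': array([ 2.32131133e-03, -4.81728244e+01,  2.99242419e+01,  1.27469216e-02,
       -1.58956382e-04,  2.11590327e-05]), 'eef_pos': array([207.07041786, 535.95219223, 230.48936997]), 'tool_rot': array([ 1.83363369e-01,  9.83044867e-01, -7.69642528e-04, -2.66756926e-04]), 'wrist_force': array([0.81242184, 0.16695369, 0.24862043]), 'wrist_torque': array([ 0.04252956, -0.01221075,  0.0430577 ]), 'opening': 85.4535490920711}
wrist {'mtx': array([[327.64047042,   0.        , 282.59809041],
       [  0.        , 327.64047042, 213.60057285],
       [  0.        ,   0.        ,   1.        ]]), 'hand_eye': array([[ 5.25411703e-04, -9.44439771e-01, -3.28684107e-01,
         8.39874070e+01],
       [ 9.99999850e-01,  4.45992194e-04,  3.17018243e-04,
         2.58938593e-01],
       [-1.52814091e-04, -3.28684224e-01,  9.44439864e-01,
        -1.42856347e+02],
       [ 0.00000000e+00,  0.00000000e+00,  0.00000000e+00,
         1.00000000e+00]])}
```

View pics/scene0.png

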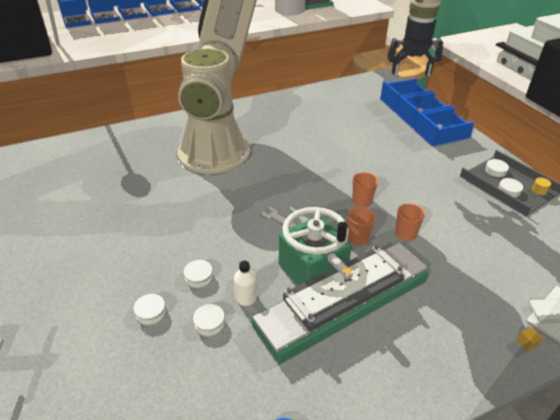

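View pics/side0.png

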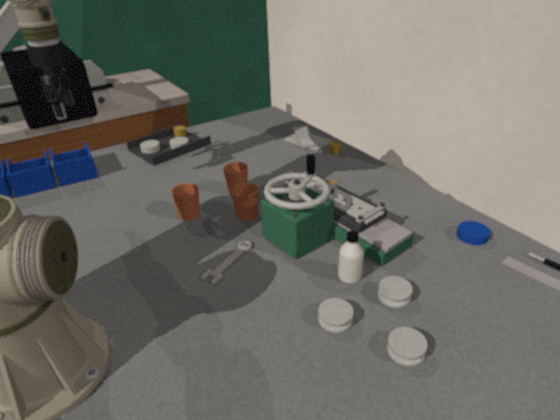

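View pics/wrist0.png

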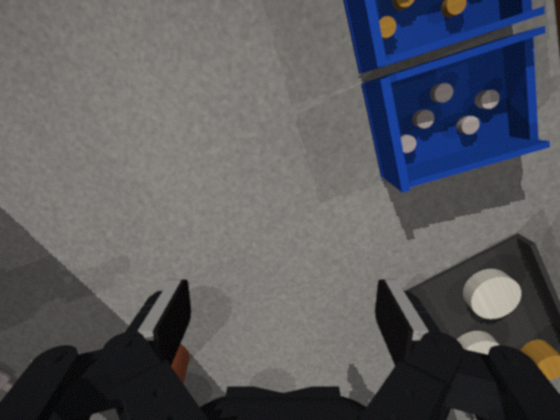

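The scene view shows the wheel at about (315,231) with the handle at (342,232). In the side view the wheel is at (297,191) and the handle at (311,163). The tins and white wheels stand clear of the hand wheel and are all below 110 mm. I'll zoom in on the wheel in both views.

```bash
python3 - <<'E'
import cv2,numpy as np
a=cv2.imread("pics/scene0.png")[195:285,265:365]; b=cv2.imread("pics/side0.png")[145:255,250:350]
cv2.imwrite("pics/z0.png",np.hstack([cv2.resize(a,(400,360),interpolation=0),cv2.resize(b,(400,440),interpolation=0)[:360]]))
E
```

```text
(no output)
```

View pics/z0.png

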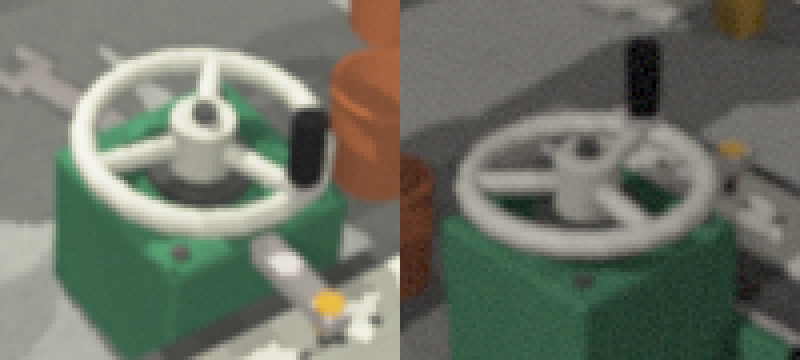

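The zoom shows the handle, the hub bolt (scene ~(316,222), side ~(297,182)) and the rim clearly. Next I'll triangulate the handle and bolt, and fit a circle to the rim.

```bash
cat > h.py <<'E'
import cv2,numpy as np
from scipy.spatial.transform import Rotation as R
from scipy.optimize import least_squares
from plant import env, fingers, solver, sensors, viewer, job
def ray(n,uv):
    c=viewer.get_calibration(n); d=np.linalg.inv(c['mtx'])@np.c_[np.atleast_2d(uv),np.ones(len(np.atleast_2d(uv)))].T
    return c['xyz'],(R.from_quat(c['rotation']).as_matrix()@d).T
def onz(n,uv,z):
    o,d=ray(n,uv); return o+d*((z-o[2])/d[:,2])[:,None]
def tri(u1,u2):
    (o1,d1),(o2,d2)=ray("scene",u1),ray("side",u2); d1=d1[0];d2=d2[0]
    s=np.linalg.lstsq(np.c_[d1,-d2],o2-o1,rcond=None)[0]
    p,q=o1+s[0]*d1,o2+s[1]*d2
    return (p+q)/2,np.linalg.norm(p-q)
def blob(img,roi):
    x0,y0,x1,y1=roi
    m=(img[y0:y1,x0:x1].max(2)<55).astype(np.uint8)
    n,l,s,c=cv2.connectedComponentsWithStats(m)
    i=1+np.argmax(s[1:,4]); return c[i]+[x0,y0],s[i]
def handle(a,b,ra,rb):
    u,sa=blob(a,ra); v,sb=blob(b,rb); return tri(u,v),u,v,sa,sb
E
python3 - <<'E'
from h import *
a=cv2.imread("pics/scene0.png");b=cv2.imread("pics/side0.png")
print(handle(a,b,(330,215,352,250),(300,150,325,180)))
print("bolt",tri([316.2,222.5],[296.7,181.7]))
for n,im,roi in(("scene",a,(275,200,352,260)),("side",b,(258,168,334,216))):
    x0,y0,x1,y1=roi; c=im[y0:y1,x0:x1]; hsv=cv2.cvtColor(c,cv2.COLOR_BGR2HSV)
    th=150 if n=="scene" else 115
    m=((hsv[:,:,2]>th)&(hsv[:,:,1]<70)).astype(np.uint8)
    k,l,s,_=cv2.connectedComponentsWithStats(m); i=1+np.argmax(s[1:,4]); m=(l==i).astype(np.uint8)
    pts=cv2.findContours(m,0,1)[0]; pts=max(pts,key=len)[:,0]
    hull=pts+[x0,y0]
    P=onz(n,hull,130)[:,:2]
    f=least_squares(lambda p:np.hypot(*(P-p[:2]).T)-72,P.mean(0),loss='soft_l1',f_scale=2)
    r=np.abs(f.fun); print(n,f.x,np.median(r),(r<4).mean())
E
```

```text
((array([618.12775388,  80.65194679, 164.77811005]), np.float64(3.100410419010522)), array([341.4887218 , 231.22556391]), array([310.24203822, 163.89808917]), array([  8,   8,   9,  18, 133], dtype=int32), array([  6,   5,   9,  19, 157], dtype=int32))
bolt (array([560.93977994,  52.32569977, 151.49739013]), np.float64(1.7567702436205148))
scene [553.19340078  43.71279434] 6.503340628086789 0.24152542372881355
side [561.72353439  58.56602577] 2.3188512261813443 0.8066666666666666
```

Hub is at about (561,52) and the handle at about (618,81). Their separation is 63.8 mm against the nominal 65, and the heights agree. Now I'll check that the full circle is reachable for different tool yaws.

```bash
cat >> h.py <<'E'
def down(yaw): return (R.from_euler('z',yaw)*R.from_euler('x',np.pi)).as_quat()
E
python3 - <<'E'
from h import *
C=np.array([560.9,52.1]);
for y in range(-180,180,30):
    q=[]
    for a in np.radians(np.arange(0,360,30)):
        s=solver.ik([C[0]+65*np.cos(a),C[1]+65*np.sin(a),156],down(np.radians(y)))
        q.append(s)
    bad=sum(s is None for s in q); q=np.array([s for s in q if s is not None])
    print(y,bad,q.min(0).round(2) if len(q) else '',q.max(0).round(2) if len(q) else '')
print(R.from_quat(sensors.get_state()['tool_rot']).as_euler('zyx',degrees=True))
E
```

```text
-180 0 [-0.17  0.2  -0.29  1.08  0.   -0.17] [0.07 0.44 0.05 1.18 0.   0.07]
-150 0 [-0.17  0.2  -0.29  1.08  0.   -0.69] [ 0.07  0.44  0.05  1.18  0.   -0.46]
-120 0 [-0.17  0.2  -0.29  1.08  0.   -1.21] [ 0.07  0.44  0.05  1.18  0.   -0.98]
-90 0 [-0.17  0.2  -0.29  1.08  0.   -1.74] [ 0.07  0.44  0.05  1.18  0.   -1.51]
-60 0 [-0.17  0.2  -0.29  1.08  0.   -2.26] [ 0.07  0.44  0.05  1.18  0.   -2.03]
-30 0 [-0.17  0.2  -0.29  1.08  0.   -2.78] [ 0.07  0.44  0.05  1.18  0.   -2.55]
0 0 [-0.17  0.2  -0.29  1.08  0.   -3.13] [0.07 0.44 0.05 1.18 0.   3.1 ]
30 0 [-0.17  0.2  -0.29  1.08  0.    2.45] [0.07 0.44 0.05 1.18 0.   2.68]
60 0 [-0.17  0.2  -0.29  1.08  0.    1.93] [0.07 0.44 0.05 1.18 0.   2.16]
90 0 [-0.17  0.2  -0.29  1.08  0.    1.4 ] [0.07 0.44 0.05 1.18 0.   1.64]
120 0 [-0.17  0.2  -0.29  1.08  0.    0.88] [0.07 0.44 0.05 1.18 0.   1.11]
150 0 [-0.17  0.2  -0.29  1.08  0.    0.36] [0.07 0.44 0.05 1.18 0.   0.59]
[-1.58868317e+02 -3.69163447e-02  1.79932049e+02]
```

```bash
python3 - <<'E'
from h import *
env.move_linear([207,536,300])
env.movep([560,60,300],down(np.pi)); fingers.grip(50)
env.wait(.3)
s=sensors.get_state(); print(s['t'],s['eef_pos'],s['tool_rot'],s['wrist_force'],s['opening'])
f=viewer.grab_frame("wrist"); cv2.imwrite("pics/w1.png",f[:,:,::-1]); np.save("w1.npy",np.r_[s['eef_pos'],s['tool_rot']])
E
```

```text
3.625 [559.9927457   59.9399504  300.00155028] [ 4.63601336e-05  9.99999999e-01 -8.35220134e-06 -4.95170549e-06] [ 1.05876949 -1.03115547 -0.32757692] 49.880196933274654
```

View pics/w1.png

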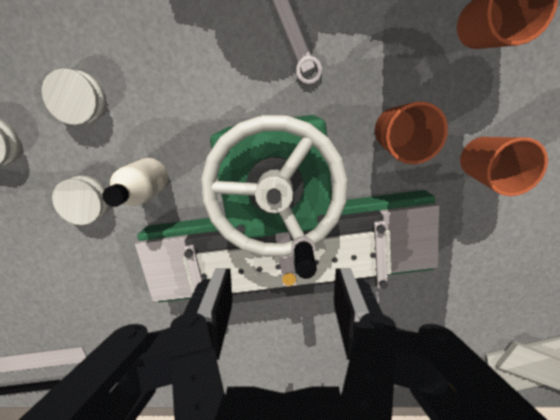

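The wrist view shows the rim centred near (274,185), the bolt at (274,197) and the handle around (304,258). I'll fit the rim circle at z=130 and measure the handle from this view.

```bash
cat >> h.py <<'E'
def wonz(pose,uv,z):
    c=viewer.get_calibration("wrist"); T=c['hand_eye']; uv=np.atleast_2d(uv).astype(float)
    d=np.linalg.inv(c['mtx'])@np.c_[uv,np.ones(len(uv))].T
    Rt=R.from_quat(pose[3:]).as_matrix(); o=Rt@T[:3,3]+pose[:3]; d=(Rt@T[:3,:3]@d).T
    return o+d*((z-o[2])/d[:,2])[:,None]
E
python3 - <<'E'
from h import *
im=cv2.imread("pics/w1.png"); pose=np.load("w1.npy")
print("bolt",wonz(pose,[274,197],153))
x0,y0,x1,y1=285,225,325,290
m=(im[y0:y1,x0:x1].max(2)<45).astype(np.uint8); k,l,s,c=cv2.connectedComponentsWithStats(m); i=1+np.argmax(s[1:,4])
print(s[i]+[x0,y0,0,0,0],c[i]+[x0,y0])
for z in(162.5,): print("handle",wonz(pose,c[i]+[x0,y0],z))
# radial rim edge: outermost bright pixel along rays
hsv=cv2.cvtColor(im,cv2.COLOR_BGR2HSV); m=((hsv[:,:,2]>150)&(hsv[:,:,1]<60)).astype(np.uint8)
P=[]
for a in np.radians(np.arange(180,362,4)): # upper half, clear of the carriage
    rr=np.arange(58,85,.5); xs=np.round(275+rr*np.cos(a)).astype(int); ys=np.round(185+rr*np.sin(a)).astype(int)
    v=m[ys,xs]; on=rr[v>0]
    if len(on): P.append([275+(on.min()+on.max())/2*np.cos(a),185+(on.min()+on.max())/2*np.sin(a)])
W=wonz(pose,np.array(P),131)[:,:2]
f=least_squares(lambda p:np.hypot(*(W-p[:2]).T)-p[2],[560,52,65],loss='soft_l1')
print("rim",f.x,len(P),np.abs(f.fun).max())
f=least_squares(lambda p:np.hypot(*(W-p[:2]).T)-65,[560,52],loss='soft_l1'); print(f.x)
E
```

```text
bolt [[560.75418926  52.02862223 153.        ]]
[295 242  22  36 610] [304.39180328 260.05245902]
handle [[620.49486315  80.73890503 162.5       ]]
rim [559.04861804  51.18101645  65.01472676] 46 5.535185916082497
[559.03004872  51.18264084]
```

Rim, bolt and stereo agree to about 2 mm: centre about (560.3,51.8) and handle about (619,80.7), with radius 65. I'll grip the freely spinning sleeve and carry it round at a fixed orientation, correcting radially from the wrist force. First comes the grip and a short 15° move.

```bash
cat >> h.py <<'E'
def go(a0,a1,C,r,off,F0,step=8,z=156,speed=45,verbose=3):
    """clockwise from world angle a0 down to a1 (deg); off = running radial trim"""
    n=max(1,int(np.ceil(abs(a0-a1)/step)))
    for i,a in enumerate(np.linspace(a0,a1,n+1)[1:]):
        u=np.array([np.cos(np.radians(a)),np.sin(np.radians(a))])
        env.move_linear([*(C+(r)*u+off),z],speed=speed)
        s=sensors.get_state(); F=s['wrist_force']-F0; fr=F[:2]@u; ft=F[:2]@[u[1],-u[0]]
        off=off+np.clip(.08*fr,-.8,.8)*u
        if i%verbose==0 or i==n-1: print(round(s['t'],1),round(a,1),s['eef_pos'].round(1),"Fr %.1f Ft %.1f Fz %.1f"%(fr,ft,F[2]),off.round(2),round(s['opening'],1))
        if np.linalg.norm(F)>60: print("STOP",F); break
    return a,off
E
python3 - <<'E'
from h import *
env.move_linear([619.3,80.7,230])
env.wait(.3); F0=sensors.get_state()['wrist_force']; print(F0)
print(env.move_linear([619.3,80.7,156],speed=60,threshold=8))
fingers.grip(0,30); env.wait(.3)
s=sensors.get_state(); print(s['t'],s['eef_pos'],s['wrist_force'],s['opening'])
C=np.array([560.3,51.8]); H=np.array([619.3,80.7]); a0=np.degrees(np.arctan2(*(H-C)[::-1])); r=np.hypot(*(H-C)); print(a0,r)
a,off=go(a0,a0-16,C,r,np.zeros(2),F0,step=4,verbose=1)
np.savez("st.npz",a0=a0,a=a,off=off,F0=F0,C=C,r=r)
cv2.imwrite("pics/s2.png",viewer.grab_frame("scene")[:,:,::-1])
E
```

```text
[ 0.22834454 -0.65647307  0.73315553]
False
6.8083 [619.45396061  80.60612721 156.42443379] [-1.85100348 -0.39841968  4.0811074 ] 18.960023958556683
26.097022544363135 65.69786906742105
7.1 22.1 [621.3  76.6 156.4] Fr -1.6 Ft -2.1 Fz 5.1 [-0.12 -0.05] 19.1
7.3 18.1 [622.9  72.3 156.4] Fr -0.9 Ft -2.5 Fz 4.4 [-0.19 -0.07] 18.8
7.6 14.1 [624.2  67.8 156.4] Fr -1.2 Ft -2.5 Fz 4.5 [-0.28 -0.09] 18.8
7.8 10.1 [625.3  63.1 156.4] Fr -0.6 Ft -3.3 Fz 4.1 [-0.32 -0.1 ] 18.8
```

View pics/s2.png

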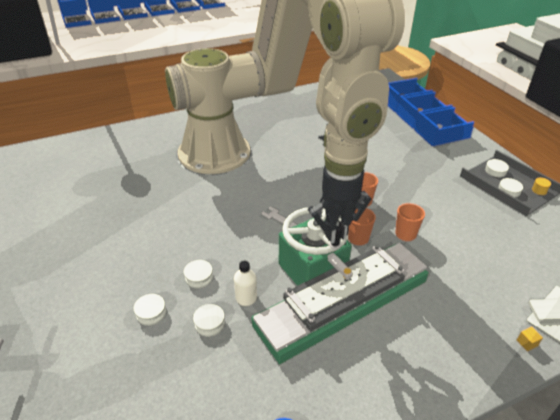

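The handle is held (opening ≈19 mm, tangential force ≈3 N as expected), the wheel is turning and nothing else has moved. I'll carry on round to just past the far side.

```bash
python3 - <<'E'
from h import *
d=np.load("st.npz"); a0=float(d['a0'])
a,off=go(float(d['a']),a0-190,d['C'],float(d['r']),d['off'],d['F0'])
np.savez("st.npz",a0=a0,a=a,off=off,F0=d['F0'],C=d['C'],r=d['r'])
cv2.imwrite("pics/s3.png",viewer.grab_frame("scene")[:,:,::-1])
E
```

```text
8.2 2.2 [626.3  53.6 156.4] Fr -0.2 Ft -2.8 Fz 5.0 [-0.34 -0.1 ] 19.3
9.3 -21.5 [621.3  26.5 156.4] Fr -1.3 Ft -1.6 Fz 4.7 [-0.54 -0.04] 19.0
10.3 -45.3 [605.8   4.  156.4] Fr -1.8 Ft -0.2 Fz 5.0 [-0.69  0.09] 18.7
11.4 -69.0 [582.7 -10.  156.4] Fr -2.8 Ft -1.4 Fz 4.7 [-0.94  0.56] 18.9
12.4 -92.7 [555.9 -13.4 156.4] Fr -2.9 Ft -0.8 Fz 6.6 [-0.96  1.02] 18.9
13.5 -116.4 [530.1  -5.6 156.4] Fr -3.5 Ft -0.8 Fz 6.1 [-0.68  1.87] 19.3
14.5 -140.2 [509.5  12.1 156.4] Fr -2.9 Ft -0.2 Fz 5.1 [-0.18  2.42] 19.0
15.6 -163.9 [498.1  36.2 156.4] Fr -3.7 Ft 0.9 Fz 4.7 [0.8  2.88] 18.9
```

View pics/s3.png

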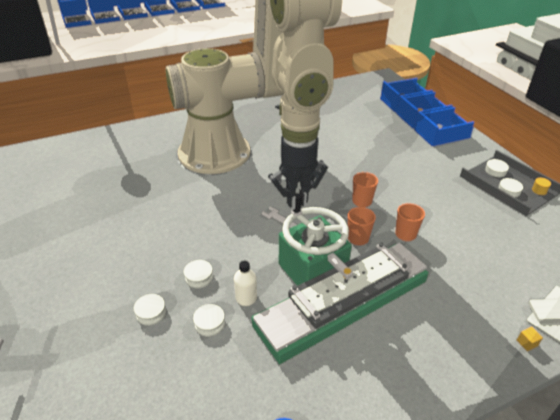

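The handle is past the far side, 129 mm from its start and still gripped, with low forces and bystanders unmoved. I'll complete the turn back to the TCP position where I first gripped.

```bash
python3 - <<'E'
from h import *
d=np.load("st.npz"); a0=float(d['a0'])
a,off=go(float(d['a']),a0-352,d['C'],float(d['r']),d['off'],d['F0'])
s=sensors.get_state();print(s['wrist_force']-d['F0'])
if a<a0-351:
    env.move_linear([619.3,80.7,156],speed=40); env.wait(.3)
    s=sensors.get_state();print(s['t'],s['eef_pos'],s['wrist_force']-d['F0'],s['opening'])
np.savez("st.npz",a0=a0,a=a,off=off,F0=d['F0'],C=d['C'],r=d['r'])
E
```

```text
16.0 -171.6 [496.6  44.7 156.4] Fr -4.2 Ft -0.8 Fz 4.9 [1.13 2.93] 18.8
17.0 -194.8 [499.1  70.5 156.4] Fr -4.3 Ft 0.1 Fz 6.0 [2.11 2.81] 19.0
18.1 -217.9 [511.5  93.3 156.4] Fr -4.1 Ft 0.1 Fz 6.1 [3.06 2.26] 19.1
19.1 -241.0 [531.7 109.4 156.3] Fr -4.1 Ft 0.2 Fz 7.2 [3.58 1.55] 18.6
20.2 -264.2 [556.4 116.3 156.3] Fr -4.1 Ft -0.6 Fz 8.4 [3.81 0.58] 19.1
21.2 -287.3 [582.1 113.1 156.3] Fr -2.4 Ft -0.4 Fz 9.5 [ 3.7  -0.14] 19.2
22.3 -310.5 [604.5 100.1 156.3] Fr -2.6 Ft -1.5 Fz 10.0 [ 3.34 -0.71] 18.9
23.0 -325.9 [615.8  86.9 156.3] Fr -2.7 Ft -1.4 Fz 9.5 [ 3.   -0.97] 19.0
[-3.00718585 -0.32057838  9.52059503]
23.5917 [619.17022939  80.97341784 156.38573307] [3.06178035 2.86261188 5.79015172] 18.783393091656695
```

The hand is back at its starting point. Next I release, rise, and compare the handle with the starting pictures from the same wrist pose.

```bash
python3 - <<'E'
from h import *
fingers.grip(50); env.wait(.2); s=sensors.get_state(); print(s['wrist_force'],s['opening'])
env.move_linear([619.3,80.7,300],speed=100)
env.movep([560,60,300],down(np.pi)); env.wait(.3)
s=sensors.get_state(); print(s['t'],s['eef_pos'])
f=viewer.grab_frame("wrist")[:,:,::-1]; cv2.imwrite("pics/w4.png",f); pose=np.r_[s['eef_pos'],s['tool_rot']]
x0,y0,x1,y1=285,225,325,290
m=(f[y0:y1,x0:x1].max(2)<45).astype(np.uint8); k,l,st,c=cv2.connectedComponentsWithStats(m); i=1+np.argmax(st[1:,4])
print(st[i],c[i]+[x0,y0],wonz(pose,c[i]+[x0,y0],162.5))
E
```

```text
[ 1.30092187 -0.68664545  0.12627054] 50.04351225427568
26.4417 [560.70073596  60.19173339 299.50128605]
[ 10  17  23  35 606] [304.66336634 259.4009901 ] [[620.18630652  81.23252204 162.5       ]]
```

View pics/w4.png

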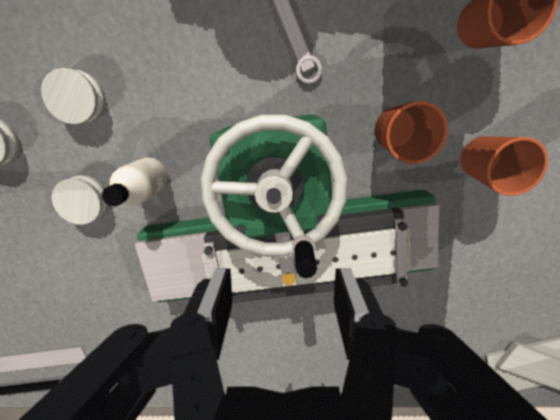

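The handle is at (304.7,259.4) px against (304.4,260.1) at the start, so within 1 mm, and the carriage has moved on by about 20 px. The bystanders in view look the same. I'll draw the hand away and compare the fixed views before handing in.

```bash
python3 - <<'E'
from h import *
env.movep([207,536,300],down(np.radians(-158.9)));env.move_linear([207.3,536.4,231.3]); env.wait(.5)
D={}
for n in("scene","side"):
    D[n]=viewer.grab_frame(n)[:,:,::-1]; cv2.imwrite(f"pics/{n}5.png",D[n])
    df=cv2.absdiff(cv2.GaussianBlur(D[n],(3,3),0),cv2.GaussianBlur(cv2.imread(f"pics/{n}0.png"),(3,3),0)).max(2)
    cv2.imwrite(f"pics/d{n}.png",df*3)
    k,l,s,c=cv2.connectedComponentsWithStats((df>30).astype(np.uint8)); print(n,[list(x) for x in s[1:] if x[4]>8])
print(handle(D["scene"],D["side"],(330,215,352,250),(300,150,325,180))[0], sensors.get_state()['t'])
E
```

```text
scene [[np.int32(387), np.int32(33), np.int32(57), np.int32(51), np.int32(1279)], [np.int32(473), np.int32(195), np.int32(30), np.int32(23), np.int32(132)], [np.int32(455), np.int32(202), np.int32(26), np.int32(28), np.int32(161)], [np.int32(464), np.int32(205), np.int32(14), np.int32(9), np.int32(35)], [np.int32(500), np.int32(210), np.int32(11), np.int32(8), np.int32(26)], [np.int32(483), np.int32(216), np.int32(9), np.int32(4), np.int32(17)], [np.int32(513), np.int32(218), np.int32(6), np.int32(6), np.int32(22)], [np.int32(520), np.int32(220), np.int32(18), np.int32(14), np.int32(111)], [np.int32(485), np.int32(223), np.int32(10), np.int32(9), np.int32(35)], [np.int32(490), np.int32(233), np.int32(14), np.int32(10), np.int32(83)], [np.int32(381), np.int32(243), np.int32(26), np.int32(26), np.int32(255)], [np.int32(372), np.int32(247), np.int32(9), np.int32(5), np.int32(28)], [np.int32(377), np.int32(253), np.int32(19), np.int32(18), np.int32(68)], [np.int32(407), np.int32(261), np.int32(5), np.int32(6), np.int32(20)], [np.int32(396), np.int32(267), np.int32(18), np.int32(14), np.i
[... 1008 characters left out ...]
np.int32(3), np.int32(11)], [np.int32(208), np.int32(163), np.int32(7), np.int32(3), np.int32(15)], [np.int32(293), np.int32(167), np.int32(10), np.int32(6), np.int32(36)], [np.int32(284), np.int32(181), np.int32(4), np.int32(3), np.int32(11)], [np.int32(368), np.int32(201), np.int32(5), np.int32(4), np.int32(13)], [np.int32(381), np.int32(203), np.int32(4), np.int32(3), np.int32(11)], [np.int32(359), np.int32(207), np.int32(11), np.int32(6), np.int32(15)], [np.int32(347), np.int32(206), np.int32(39), np.int32(28), np.int32(477)], [np.int32(396), np.int32(217), np.int32(10), np.int32(7), np.int32(43)]]
(array([618.03225633,  81.09824926, 164.68805926]), np.float64(3.0782482377781335)) 29.825
```

The only differences are the gripper and its shadow, and the carriage. There is none at the bottle, tins, road wheels or spanner. Stereo puts the handle within 0.5 mm of its start, so I'm handing in.

```bash
python3 -c "
from plant import job
job.sign_off()"
```

```text
the job is handed in; nothing more can be done
```

The hand wheel has gone round clockwise by one full turn and the job is handed in, about 30 s into the 72 s allowed. I gripped the freely spinning handle sleeve with the fingers and carried it round the circle. Then I released it and drew the hand back to where it started.

- **Handle:** it was still gripped about 129 mm from its start at the far side. After release it measured within about 1 mm of its start, both in the wrist view and in the two fixed cameras.
- **Strip:** the carriage moved on towards +y. I saw the shift in the pictures (about 20 pixels) but did not measure it in millimetres.
- **Bystanders:** comparing pictures before and after, I found no change at the oil bottle, the tins, the road wheels or the spanner.
- **Forces:** in the printed readings, sideways forces on the hand stayed under about 5 N and the vertical force reached about 10 N.

**Checks that disagreed:**
- A first rim fit from the scene camera was poor, so I dropped it. The rim centre from the wrist camera and the bolt position agreed only to about 2 mm.
- The force-based radius correction drifted to nearly 4 mm during the turn, but the handle still ended within about 1 mm of its start.

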